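Nest the gel-staining dishes until each is pressed home

TASK

Nest the three white round dishes in size order, the smallest inside the middle one and the middle one inside the largest, and leave the nest standing upright on the bench. Sprung nibs inside the two bigger dishes hold a dish up part way, so press each one down gently, by feel, until it sits fully home with the rims flush, never ramming it. Leave the other things on the bench where they are.

Things in the scene. Friction and masses are not known exactly. Their poses are not given: they have to be found in the camera images.
- large_dish: largest of three plain white round plastic dishes, straight walls, open top: 83 mm outside diameter, 55 mm high, walls 4.5 mm (74 mm inside), floor 5 mm thick, 0.2 kg, loose. Origin: centre of its underside; z up through its mouth. Inside, 27 mm above the underside, three sprung steel nibs (6 mm balls, 120 degrees apart) stand 3.5 mm out of the wall
- large_dish_in (a point): centre of the large dish's inner floor. The middle dish let in from above first rests on the nibs, its foot about 26 mm above the large dish's underside and rim about 21 mm too high; pushed down past them (5 to 15 N all the way) it meets this floor, rims flush. Over 70 N between two dishes is ramming
- middle_dish: middle dish, same make: 70 mm outside diameter (2 mm play each side in the large dish), 50 mm high, walls 4.5 mm (61 mm inside), floor 5 mm, 0.13 kg, foot chamfered 2.5 by 5 mm, loose. Origin: centre of its underside; z up through its mouth. Same three nibs inside, 27 mm above its underside
- middle_dish_in (a point): centre of the middle dish's inner floor; the small dish rests on the nibs and is pushed home onto this floor in the same way, rims flush
- small_dish: smallest dish: 57 mm outside diameter (2 mm play on each side in the middle dish), 45 mm high, walls 4.5 mm (48 mm inside), floor 5 mm, about 0.08 kg, foot chamfered 2.5 mm by 5 mm, no nibs, loose. Origin: centre of its underside; z up through its mouth
- beaker: bystander: clear glass beaker, 72 mm diameter, 95 mm high, loose; origin at the centre of its underside
- reagent_bottle: bystander: amber bottle, 60 mm diameter, 120 mm high, loose; origin at the centre of its underside
- gel_unit: bystander: blue gel electrophoresis unit, 190 by 150 mm, 87 mm high, fixed; origin at the centre of its underside, long side along its x
- tip_rack: bystander: grey pipette-tip rack, 120 by 85 mm, 56 mm high, fixed; origin at the centre of its underside, long side along its x
Things that resemble listed ones, but are neither listed nor needed, are in the scene too. Leave any brown look-alike of the middle_dish alone.

How it is judged (in metres and radians):
At the end, for the whole second after the job is handed in: Small dish in middle dish, middle dish in large dish: each underside 5 mm (2 to 8) above that of the next bigger dish, centres within 5 mm, axes within 0.06 rad; the large dish upright on the bench (0.06 rad, underside within 5 mm of the surface); all at rest (z of middle_dish in the frame of large_dish between 0.002 and 0.008 m and horizontal distance between middle_dish and large_dish below 0.005 m and angle between the z axis of middle_dish and the z axis of large_dish, either way round below 0.06 rad and z of small_dish in the frame of middle_dish between 0.002 and 0.008 m and horizontal distance between small_dish and middle_dish below 0.005 m and angle between the z axis of small_dish and the z axis of middle_dish, either way round below 0.06 rad and angle between large_dish's own z axis and vertical below 0.06 rad and height (world z) of large_dish between -0.005 and 0.005 m and linear speed of each of large_dish, middle_dish, small_dish below 0.01 m/s); the robot touches nothing.
It fails at once if a dish is rammed: pressed into the next one with more than 70 N (contact force between middle_dish and large_dish above 70 N or contact force between small_dish and middle_dish above 70 N).
It fails at once if the beaker or the bottle is moved by more than 20 mm (distance of any of beaker, reagent_bottle from where it was at the start of the episode above 0.02 m).
It also fails if it takes over 67 s, if anything falls off the work surface, if the arm or the gripper's body presses on something with over 40 N, if the wrist force passes 120 N, or if a joint passes its speed limit or range.

ROBOT

A 6-joint arm with a two-finger parallel gripper is mounted at the origin on the work surface. World frame = base frame: x ahead of the robot, y to its left, z up, the work surface at z = 0. Lengths are in m, angles in degrees, forces in N, time in s.
With the tool pointing down it reaches from about 0.3 to 0.75 m from the base axis. Payload 8.5 kg.
Tool frame: the origin (TCP) lies at the very end of the fingers, on their centre line; the grasp point (between the pads) lies 19 mm behind it (env.grasp_offset is the distance from the TCP to the grasp point, in m); y points along the fingers, z is the direction in which the jaws open and shut, and the axes are right-handed (so a half turn about y gives the same grasp; the last joint's range is limited). The gripper opens to 85 mm and grips with 20 to 120 N. Pads are 22 mm wide; open, the fingers measure 114 mm over their backs; the gripper's body (76 mm by 85 mm) begins 54 mm behind the grasp point. The pads swing forward as they close: fully open they stand 13 mm farther back than shut.
Start: joints at [61.862, 21.807, 74.336, -0, 83.858, -12.336], TCP at [0.15, 0.529, 0.231] pointing down, gripper open.
Joint ranges: [-178.18, 178.18], [-50.72, 133.34], [12.68, 142.11], [-81.47, 261.47], [9.98, 163.14], [-165.26, 165.26]. Speed limits (degrees/s): [136.94, 136.94, 180, 180, 180, 180].

INTERFACE

Orientations are given as a 3x3 rotation matrix whose columns are the frame's x, y, z axes.
In Python, from rig import env gives the robot as it stands. The module is installed in compiled form; this text tells all that it offers.
- The arm moves only by the shell command python3 -m pendant 'ROWS' [FORCE]. ROWS is JSON, a list of rows, each a list of 3 entries, a list of its own where there are three numbers: the shift along the world's x, y, z as a fraction of full scale, then the turn about the world's z as a fraction of full scale, then the opening, from 0 (shut) to 1 (fully open). A call has 1 to 12 rows; each row shifts and turns the commanded pose from where the row before left it; what a row does not reach is not made up. Full scale, the value 1, is 30 mm for a shift and 5 degrees for a turn. A row lasts 1/12 s, in which the tool goes at most 41.7 mm and 7.16 degrees, less where a joint would pass 70% of its speed; a pose out of reach is approached as far as the arm can. A call with a number of a shift or a turn outside -1 to 1 is refused whole. A call with a gripper value outside its range is refused whole. The fingers move at their own pace and stop on an object; FORCE is the grip in N (left out, the last holds). Time passes only in rows, so rows that do not move let the fingers close. It gives the time, the measured TCP pose, the force and the opening at its end, in the units of the state.
- env.observe(): the state, without advancing time (a new reading comes with each control period).
- env.get_image(name): name is "scene" or "top"; returns (picture, depth): 420x560x3 uint8, red, green, blue; 420x560 float32, m along the optical axis (not along the pixel's ray), 0 where there is no reading.
- env.camera_model(name): a dict with "camera_matrix" (3x3 intrinsics, pixels), "R" (3x3) and "t" (3): a world point X has camera coordinates R X + t. Camera axes: x right, y down, z forward; pixel columns grow to the right and rows downward; lengths in m; the calibration is good to about 2 mm. A picture is of the moment at which its call begins. camera_model takes no time and is no camera call.
- env.close_job(): hands the job in, once; it reports no verdict.
The state is a dict: "time_s": time; "q": joint angles; "qvel": joint speeds; "joint_efforts": joint torques, N m; "position": TCP position; "tool_rot": TCP orientation; "ft_force": force on the tool from outside, world axes, zero at the start; "wrist_torque": the same for the moment, N m; "grip_width": finger opening in m.
Only numpy, scipy, OpenCV 4.12 (cv2) and the standard library are available. Lean on these libraries where they do the work, as an engineer would, in place of code of your own. Each camera call takes 0.05 s, during which the arm holds its last target.

## Working session

There is one attempt and no reset: what is moved stays moved. The work goes in short steps, Python scripts to look and compute and a shell command to move; the robot and the scene stay as the last step left them, time stands still between calls to the robot, and variables do not carry over. Pictures are saved under pics/ and viewed, and the job is handed in when it is done.

```bash
mkdir -p pics; python3 - <<'E'
from rig import env
import cv2,numpy as np
s=env.observe();print(s)
print(env.grasp_offset)
for n in("scene","top"):
    im,d=env.get_image(n);cv2.imwrite(f"pics/{n}0.png",im[:,:,::-1]);np.save(f"{n}0_d.npy",d);np.save(f"{n}0.npy",im)
    print(n,env.camera_model(n))
E
```

```text
{'time_s': 0.0, 'q': array([ 6.18623099e+01,  2.18421347e+01,  7.43839158e+01, -8.05218392e-04,
        8.38592983e+01, -1.23369385e+01]), 'qvel': array([ 0.10326946, -0.05060884,  0.04655351, -0.09662275,  0.02886408,
        0.08708962]), 'joint_efforts': array([ 2.84306800e-03, -4.48443782e+01, -2.31285775e+01,  4.78186314e-05,
        4.63870936e-03, -2.80689967e-06]), 'position': array([0.14963707, 0.52895057, 0.23070599]), 'tool_rot': array([[ 9.62214729e-01, -6.90170006e-04,  2.72290910e-01],
       [-2.72291614e-01, -1.32015923e-03,  9.62213871e-01],
       [-3.04623796e-04, -9.99998890e-01, -1.45820416e-03]]), 'ft_force': array([ 0.49725077,  0.00936681, -0.22023288]), 'wrist_torque': array([-0.03938405, -0.05949097, -0.0068403 ]), 'grip_width': 0.08536153808329708}
0.0187
scene {'camera_matrix': array([[412.72098042,   0.        , 275.66357423],
       [  0.        , 412.72098042, 204.82138258],
       [  0.        ,   0.        ,   1.        ]]), 'R': array([[-0.40241643,  0.91542746,  0.0073195 ],
       [ 0.69254848,  0.30964963, -0.65153182],
       [-0.5986966 , -0.257118  , -0.758586  ]]), 't': array([ 0.22258062, -0.34838662,  1.46767979])}
top {'camera_matrix': array([[439.77298817,   0.        , 279.82382653],
       [  0.        , 439.77298817, 203.49187225],
       [  0.        ,   0.        ,   1.        ]]), 'R': array([[ 0.00609393, -0.9999767 ,  0.00307664],
       [-0.99523132, -0.00636448, -0.09733509],
       [ 0.0973524 , -0.00246882, -0.99524691]]), 't': array([0.00161933, 0.53328166, 1.34709355])}
```

View pics/scene0.png

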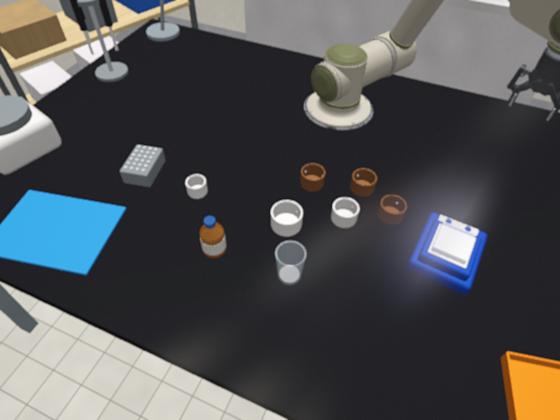

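View pics/top0.png

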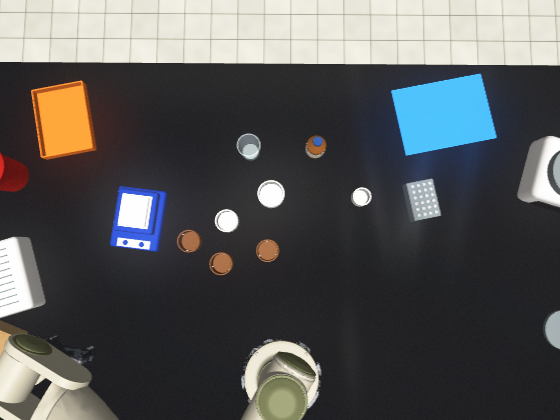

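The white dishes, as (column, row) in the top view: large (271,194), middle (227,221), small (361,197). The three brown look-alikes are at (189,241), (221,264) and (268,251).

```bash
cat > h.py <<'E'
import cv2,numpy as np
from rig import env
def ray(n,u,v,z):
    m=env.camera_model(n);K,R,t=m["camera_matrix"],m["R"],m["t"]
    o=-R.T@t; d=R.T@np.linalg.inv(K)@np.array([u,v,1.]); return o+d*(z-o[2])/d[2]
def cloud(n,d):
    m=env.camera_model(n);K,R,t=m["camera_matrix"],m["R"],m["t"]
    v,u=np.mgrid[:d.shape[0],:d.shape[1]]
    P=np.stack([(u-K[0,2])/K[0,0]*d,(v-K[1,2])/K[1,1]*d,d],-1)
    return (P-t)@R
def rim(n,im,d,roi,zlo,zhi,col="w"):
    """circle fit through outer hull of points in pixel roi with height zlo..zhi"""
    P=cloud(n,d);u0,v0,u1,v1=roi
    Q=P[v0:v1,u0:u1].reshape(-1,3); Q=Q[(Q[:,2]>zlo)&(Q[:,2]<zhi)]
    c,r=cv2.minEnclosingCircle(Q[:,:2].astype(np.float32)); return len(Q),np.round(c,4),round(r*2,4),np.round(np.percentile(Q[:,2],[5,50,95]),4)
def mask_rim(n,im,roi,z):
    """white blob -> outline -> onto the plane z"""
    u0,v0,u1,v1=roi;hsv=cv2.cvtColor(im,cv2.COLOR_RGB2HSV)
    m=((hsv[...,1]<70)&(hsv[...,2]>110)).astype(np.uint8)[v0:v1,u0:u1]
    cs,_=cv2.findContours(m,cv2.RETR_EXTERNAL,cv2.CHAIN_APPROX_NONE);c=max(cs,key=cv2.contourArea)[:,0]+[u0,v0]
    W=np.array([ray(n,u,v,z)[:2] for u,v in c]).astype(np.float32)
    (cx,cy),r=cv2.minEnclosingCircle(W);e=cv2.fitEllipse(W);return np.round([cx,cy,2*r],4),np.round(e[0]+e[1],4)
E
python3 - <<'E'
from h import *
im=np.load("top0.npy");d=np.load("top0_d.npy")
for nm,u,v,h,k in(("L",271,194,.055,20),("M",227,221,.05,17),("S",361,197,.045,15),("b1",189,241,.05,17),("b2",221,264,.05,17),("b3",268,251,.05,17),("beak",249,147,.095,17),("bot",316,147,.12,15)):
    roi=(u-k,v-k,u+k,v+k)
    print(nm,ray("top",u,v,h).round(3),rim("top",im,d,roi,h-.008,h+.008), mask_rim("top",im,roi,h) if len(nm)==1 else "")
im=np.load("scene0.npy");d=np.load("scene0_d.npy")
for nm,u,v,h,k in(("L",287,217,.055,24),("M",345,212,.05,20),("S",197,186,.045,16)):
    roi=(u-k,v-k,u+k,v+k)
    print(nm,ray("scene",u,v,h).round(3),rim("scene",im,d,roi,h-.008,h+.008))
E
```

```text
L [0.559 0.032 0.055] (136, array([0.5623, 0.0342]), 0.083, array([0.0498, 0.0547, 0.0594])) (array([0.5609, 0.0337, 0.0875]), array([0.5613, 0.0332, 0.0825, 0.0846]))
M [0.476 0.166 0.05 ] (111, array([0.4789, 0.1706]), 0.0704, array([0.044 , 0.0504, 0.0544])) (array([0.4782, 0.1687, 0.0735]), array([0.4785, 0.1684, 0.0683, 0.0713]))
S [ 0.553 -0.245  0.045] (89, array([ 0.556 , -0.2463]), 0.0578, array([0.04  , 0.0453, 0.0489])) (array([ 0.5538, -0.2453,  0.0637]), array([ 0.5546, -0.2458,  0.0552,  0.0621]))
b1 [0.415 0.28  0.05 ] (110, array([0.416 , 0.2841]), 0.0709, array([0.0451, 0.0494, 0.054 ])) 
b2 [0.346 0.182 0.05 ] (111, array([0.3484, 0.1849]), 0.0699, array([0.0437, 0.0497, 0.0553])) 
b3 [0.386 0.04  0.05 ] (110, array([0.3886, 0.0438]), 0.0695, array([0.0454, 0.0505, 0.0541])) 
beak [0.696 0.099 0.095] (113, array([0.7034, 0.1021]), 0.0718, array([0.0888, 0.0949, 0.1001])) 
bot [ 0.692 -0.1    0.12 ] (68, array([ 0.71  , -0.1033]), 0.0268, array([0.1161, 0.1207, 0.1248])) 
L [0.581 0.044 0.055] (219, array([0.5641, 0.0348]), 0.0859, array([0.0479, 0.0534, 0.0566]))
M [0.499 0.175 0.05 ] (179, array([0.4818, 0.1702]), 0.0735, array([0.043 , 0.0485, 0.0522]))
S [ 0.573 -0.231  0.045] (134, array([ 0.5576, -0.245 ]), 0.0605, array([0.0383, 0.0432, 0.0468]))
```

Diameters (83, 70, 58 mm) and rim heights match the listed dishes. The two views agree to about 2 mm: L (0.5625, 0.034), M (0.480, 0.170), S (0.556, -0.246). Next I move above the middle dish.

```bash
python3 -m pendant '[[[0.8,-0.86,0],0,1],[[0.8,-0.86,0],0,1],[[0.8,-0.86,0],0,1],[[0.8,-0.86,0],0,1],[[0.8,-0.86,0],0,1],[[0.8,-0.86,0],0,1],[[0.8,-0.86,0],0,1],[[0.8,-0.86,0],0,1],[[0.8,-0.86,0],0,1],[[0.8,-0.86,0],0,1],[[0.8,-0.86,0],0,1],[[0.8,-0.86,0],0,1]]' 40
```

```text
time_s: 1.1
position: [0.4386, 0.218, 0.2312]
tool_rot: [[0.962, -0.0, 0.272], [-0.272, -0.0, 0.962], [-0.0, -1.0, -0.0]]
ft_force: [0.2, 1.5, 0.2]
grip_width: 0.0855
```

```bash
python3 -m pendant '[[[0.7,-0.8,-0.5],0,1],[[0.7,-0.8,-0.5],0,1],[[0,0,-0.9],0,1],[[0,0,-0.9],0,1],[[0,0,-0.9],0,1],[[0,0,0],0,1],[[0,0,0],0,1]]'; python3 - <<'E'
from h import *
for n in("scene",):
    im,d=env.get_image(n);cv2.imwrite(f"pics/{n}1.png",cv2.resize(im[120:280,250:450,::-1],None,fx=4,fy=4)[:600,:800])
E
```

```text
time_s: 1.68
position: [0.4794, 0.1716, 0.12]
tool_rot: [[0.962, -0.003, 0.272], [-0.272, -0.0, 0.962], [-0.002, -1.0, -0.001]]
ft_force: [-1.1, -0.4, 0.8]
grip_width: 0.0855
```

View pics/scene1.png

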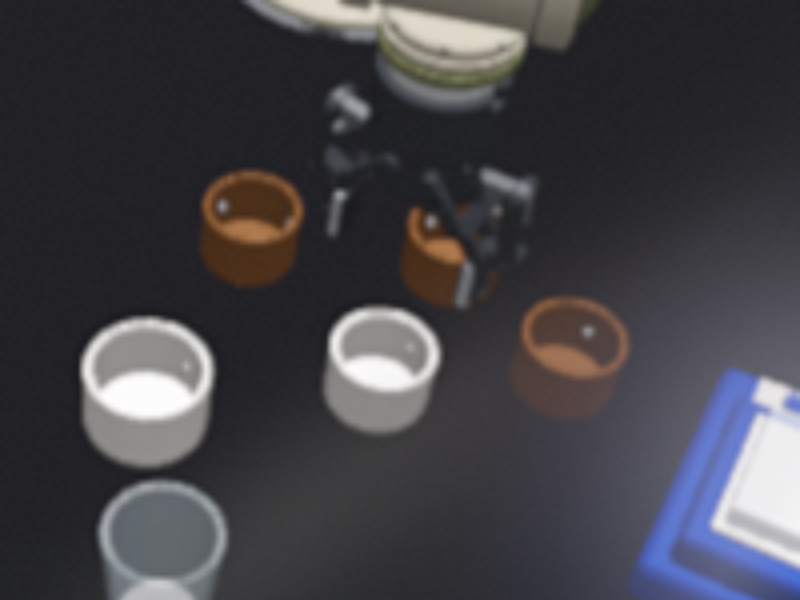

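The open fingers straddle the white middle dish (crop about 380,370). I descend so the fingertips reach about 15 mm below its rim, then grip.

```bash
python3 -m pendant '[[[0.02,-0.05,-0.8],0,1],[[0,0,-0.8],0,1],[[0,0,-0.8],0,1],[[0,0,-0.5],0,1],[[0,0,-0.2],0,1],[[0,0,0],0,1],[[0,0,0],0,0.7],[[0,0,0],0,0.7],[[0,0,0],0,0.7],[[0,0,0],0,0.7],[[0,0,0],0,0.7],[[0,0,0],0,0.7]]' 40
```

```text
time_s: 2.73
position: [0.4814, 0.1704, 0.0294]
tool_rot: [[0.962, 0.004, 0.272], [-0.272, 0.001, 0.962], [0.003, -1.0, 0.002]]
ft_force: [-1.0, -0.2, 5.2]
grip_width: 0.0686
```

```bash
python3 -m pendant '[[[0,0,0],0,0.5],[[0,0,0],0,0.5],[[0,0,0],0,0.5],[[0,0,0.2],0,0.5],[[0,0,0.5],0,0.5],[[0,0,0.8],0,0.5],[[0,0,0.8],0,0.5],[[0,0,0.8],0,0.5],[[0,0,0],0,0.5],[[0,0,0],0,0.5]]' 40; python3 - <<'E'
from h import *
for n in("scene",):
    im,d=env.get_image(n);cv2.imwrite(f"pics/{n}2.png",cv2.resize(im[120:280,250:450,::-1],None,fx=4,fy=4)[:600,:800])
E
```

```text
time_s: 3.57
position: [0.4809, 0.1702, 0.1222]
tool_rot: [[0.962, 0.004, 0.272], [-0.272, 0.0, 0.962], [0.004, -1.0, 0.001]]
ft_force: [-1.1, 0.2, -2.3]
grip_width: 0.0681
```

View pics/scene2.png

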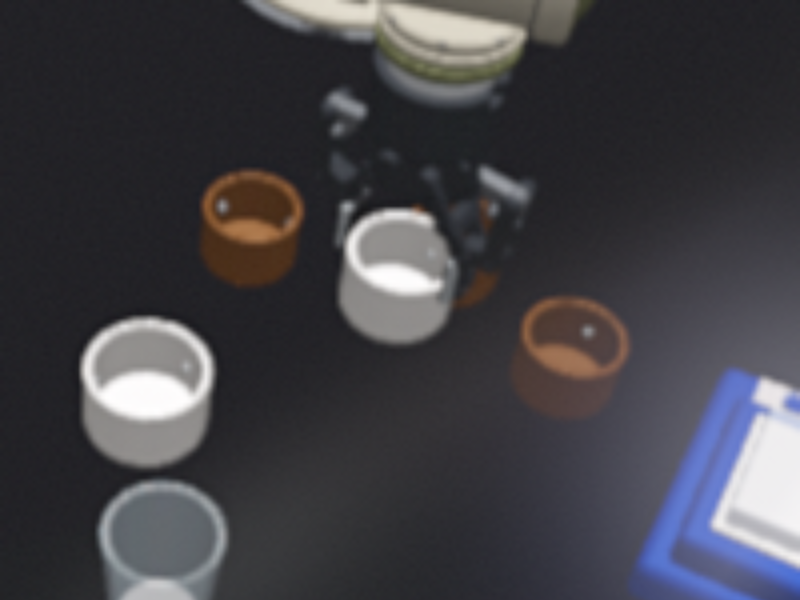

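The dish is lifted level in the jaws (crop 395,275). Now I carry it over the large dish and measure both in the same view.

```bash
python3 -m pendant '[[[0.3,-0.5,0],0,0.5],[[0.55,-0.9,0],0,0.5],[[0.55,-0.9,0],0,0.5],[[0.55,-0.9,0],0,0.5],[[0.5,-0.8,0],0,0.5],[[0.3,-0.53,0],0,0.5],[[0,0,0],0,0.5],[[0,0,0],0,0.5],[[0,0,0],0,0.5]]' 40; python3 - <<'E'
from h import *
for n in("scene","top"):
    im,d=env.get_image(n);cv2.imwrite(f"pics/{n}3.png",im[:,:,::-1])
    np.save(n+"3.npy",im);np.save(n+"3_d.npy",d)
    hsv=cv2.cvtColor(im,cv2.COLOR_RGB2HSV);w=(hsv[...,1]<60)&(hsv[...,2]>110)
    P=cloud(n,d);near=w&(np.hypot(P[...,0]-.563,P[...,1]-.034)<.07)
    for lo,hi in((.13,.155),(.045,.065)):
        Q=P[near&(P[...,2]>lo)&(P[...,2]<hi)]
        if len(Q)>9:
            # highest band
            t=np.percentile(Q[:,2],97);
            Q=Q[Q[:,2]>t-.009]
            A=np.c_[2*Q[:,:2],np.ones(len(Q))];s=np.linalg.lstsq(A,(Q[:,:2]**2).sum(1),rcond=None)[0]
            print(n,lo,len(Q),t.round(4),s[:2].round(4),np.sqrt(s[2]+s[:2]@s[:2])*2,cv2.minEnclosingCircle(Q[:,:2].astype(np.float32)))
E
```

```text
time_s: 4.37
position: [0.5621, 0.0347, 0.1195]
tool_rot: [[0.962, -0.002, 0.272], [-0.272, 0.001, 0.962], [-0.002, -1.0, -0.0]]
ft_force: [-0.4, -0.3, -1.3]
grip_width: 0.0684
scene 0.13 99 0.1467 [0.5616 0.0371] 0.06824942060521579 ((0.5640219449996948, 0.03746921196579933), 0.03932143747806549)
scene 0.045 142 0.0564 [0.5654 0.0351] 0.07765396803002221 ((0.5658360719680786, 0.03522459790110588), 0.041375532746315)
top 0.13 49 0.145 [0.562  0.0341] 0.07004126004040871 ((0.5446139574050903, 0.03353698551654816), 0.03476251661777496)
top 0.045 31 0.0592 [0.5628 0.0344] 0.07854029689947115 ((0.5518884062767029, 0.03674126788973808), 0.03909597545862198)
```

```bash
python3 - <<'E'
import cv2,numpy as np
a=cv2.imread("pics/scene3.png")[120:270,220:420];b=cv2.imread("pics/top3.png")[120:270,200:400]
cv2.imwrite("pics/c3.png",np.vstack([cv2.resize(a,(400,300)),cv2.resize(b,(400,300))]))
E
```

```text
(no output)
```

View pics/c3.png

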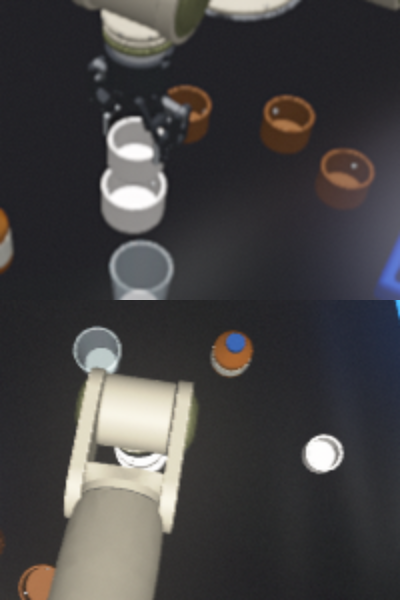

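M's centre (0.562, 0.034) is within 1–2 mm of L's. Descending in stages.

```bash
python3 -m pendant '[[[0.02,0,-0.5],0,0.5],[[0,0,-0.5],0,0.5],[[0,0,-0.2],0,0.5],[[0,0,-0.1],0,0.5],[[0,0,-0.1],0,0.5],[[0,0,-0.1],0,0.5],[[0,0,0],0,0.5]]' 40
```

```text
time_s: 5.05
position: [0.5635, 0.0343, 0.0753]
tool_rot: [[0.962, 0.0, 0.272], [-0.272, 0.0, 0.962], [0.0, -1.0, 0.0]]
ft_force: [-0.0, 0.2, -1.6]
grip_width: 0.0684
```

```bash
python3 -m pendant '[[[0,0,-0.15],0,0.5],[[0,0,-0.15],0,0.5],[[0,0,-0.15],0,0.5],[[0,0,0],0,0.5],[[0,0,0],0,0.5]]' 40
```

```text
time_s: 5.47
position: [0.5633, 0.0342, 0.0615]
tool_rot: [[0.962, -0.001, 0.272], [-0.272, 0.0, 0.962], [-0.001, -1.0, -0.0]]
ft_force: [0.2, -0.4, -0.9]
grip_width: 0.0682
```

Foot inside the mouth with no contact force. On to the nibs.

```bash
python3 -m pendant '[[[0,0,-0.12],0,0.5],[[0,0,-0.1],0,0.5],[[0,0,-0.06],0,0.5],[[0,0,0],0,0.5],[[0,0,0],0,0.5]]' 40
```

```text
time_s: 5.88
position: [0.5639, 0.0343, 0.0537]
tool_rot: [[0.962, 0.001, 0.272], [-0.272, 0.0, 0.962], [0.001, -1.0, 0.0]]
ft_force: [1.5, 1.3, 1.2]
grip_width: 0.0681
```

```bash
python3 -m pendant '[[[0,0,-0.05],0,0.5],[[0,0,0],0,0.5],[[0,0,0],0,0.5]]' 40; python3 -m pendant '[[[0,0,-0.04],0,0.5],[[0,0,0],0,0.5],[[0,0,0],0,0.5]]' 40
```

```text
time_s: 6.13
position: [0.5636, 0.0342, 0.052]
tool_rot: [[0.962, 0.0, 0.272], [-0.272, 0.0, 0.962], [0.0, -1.0, 0.0]]
ft_force: [2.4, 1.9, 0.9]
grip_width: 0.0684
time_s: 6.38
position: [0.5629, 0.0342, 0.0502]
tool_rot: [[0.962, -0.002, 0.272], [-0.272, -0.0, 0.962], [-0.001, -1.0, -0.0]]
ft_force: [0.7, 0.8, -1.6]
grip_width: 0.0682
```

```bash
python3 -m pendant '[[[0,0,-0.04],0,0.5],[[0,0,0],0,0.5],[[0,0,0],0,0.5]]' 40; python3 - <<'E'
from h import *
im,d=env.get_image("scene");cv2.imwrite("pics/scene4.png",cv2.resize(im[150:270,230:390,::-1],None,fx=5,fy=5,interpolation=2))
E
```

```text
time_s: 6.63
position: [0.5628, 0.0342, 0.0489]
tool_rot: [[0.962, -0.002, 0.272], [-0.272, 0.0, 0.962], [-0.002, -1.0, -0.0]]
ft_force: [-0.2, -0.1, -3.0]
grip_width: 0.0682
```

View pics/scene4.png

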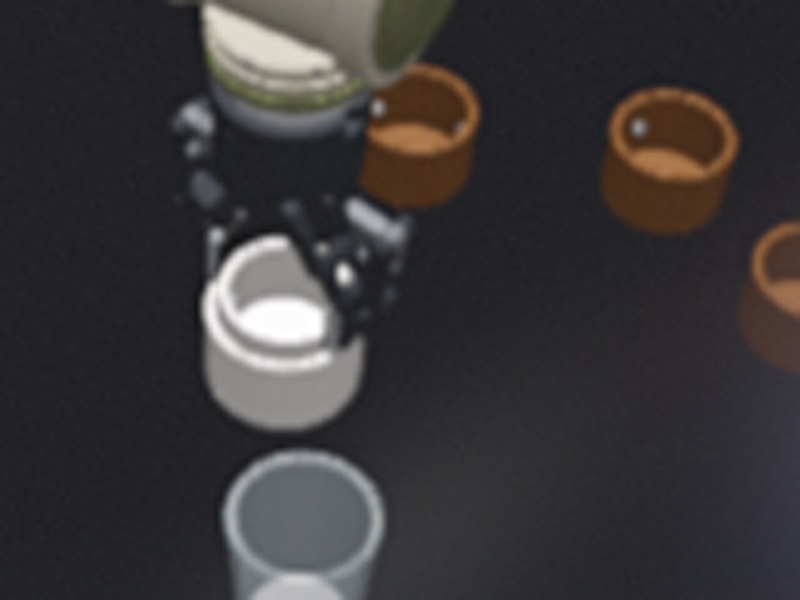

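The middle dish sits inside the large one (crop 280,310), the large rim visible all round. Release and rise.

```bash
python3 -m pendant '[[[0,0,0],0,0.9],[[0,0,0],0,1],[[0,0,0],0,1],[[0,0,0],0,1],[[0,0,0.2],0,1],[[0,0,0.6],0,1],[[0,0,0.8],0,1],[[0,0,0.8],0,0.5],[[0,0,0],0,0],[[0,0,0],0,0],[[0,0,0],0,0],[[0,0,0],0,0]]' 40;python3 -m pendant '[[[0,0,0],0,0],[[0,0,0],0,0],[[0,0,0],0,0],[[0,0,0],0,0]]'; python3 - <<'E'
from h import *
im,d=env.get_image("scene");cv2.imwrite("pics/scene5.png",cv2.resize(im[150:270,230:390,::-1],None,fx=5,fy=5,interpolation=2))
E
```

```text
time_s: 7.68
position: [0.5629, 0.0342, 0.1207]
tool_rot: [[0.962, -0.002, 0.272], [-0.272, 0.0, 0.962], [-0.002, -1.0, -0.0]]
ft_force: [-0.6, 0.9, 0.3]
grip_width: 0.0256
time_s: 8.02
position: [0.5634, 0.0342, 0.1212]
tool_rot: [[0.962, -0.001, 0.272], [-0.272, 0.0, 0.962], [-0.001, -1.0, -0.0]]
ft_force: [-0.2, -0.4, 0.1]
grip_width: 0.0003
```

View pics/scene5.png

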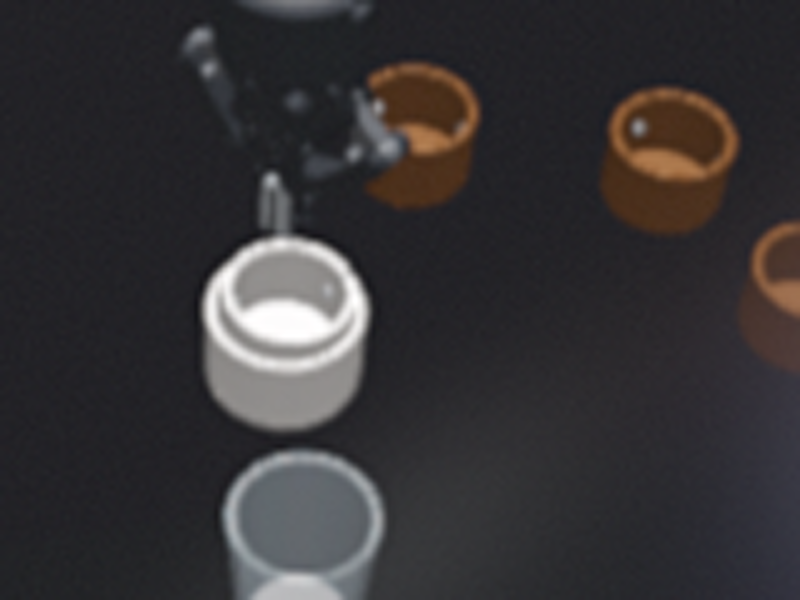

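The middle dish rests level on the nibs, rim proud. Lowering the shut fingers to its floor at the centre.

```bash
python3 -m pendant '[[[0,0,-0.5],0,0],[[0,0,-0.8],0,0],[[0,0,-0.6],0,0],[[0,0,-0.4],0,0],[[0,0,-0.3],0,0],[[0,0,-0.1],0,0],[[0,0,0],0,0],[[0,0,0],0,0]]'; python3 -m pendant '[[[0,0,-0.05],0,0],[[0,0,-0.05],0,0],[[0,0,-0.05],0,0],[[0,0,0],0,0]]'
```

```text
time_s: 8.73
position: [0.5638, 0.0342, 0.0411]
tool_rot: [[0.962, 0.001, 0.272], [-0.272, -0.0, 0.962], [0.001, -1.0, 0.0]]
ft_force: [0.8, -0.4, 0.2]
grip_width: 0.0002
time_s: 9.07
position: [0.5634, 0.0342, 0.036]
tool_rot: [[0.962, -0.0, 0.272], [-0.272, -0.0, 0.962], [0.0, -1.0, -0.0]]
ft_force: [0.3, -0.0, 0.6]
grip_width: 0.0002
```

```bash
python3 -m pendant '[[[0,0,-0.05],0,0],[[0,0,-0.05],0,0],[[0,0,-0.05],0,0],[[0,0,0],0,0]]'; python3 -m pendant '[[[0,0,-0.04],0,0],[[0,0,-0.04],0,0],[[0,0,0],0,0]]'
```

```text
time_s: 9.4
position: [0.5633, 0.0342, 0.0312]
tool_rot: [[0.962, -0.001, 0.272], [-0.272, 0.0, 0.962], [-0.001, -1.0, -0.0]]
ft_force: [0.5, -0.1, 0.1]
grip_width: -0.0003
time_s: 9.65
position: [0.5634, 0.0342, 0.0289]
tool_rot: [[0.962, -0.0, 0.272], [-0.272, 0.0, 0.962], [-0.0, -1.0, -0.0]]
ft_force: [-0.2, 0.3, 0.8]
grip_width: 0.0001
```

```bash
python3 -m pendant '[[[0,0,-0.04],0,0],[[0,0,-0.04],0,0],[[0,0,0],0,0]]'; python3 -m pendant '[[[0,0,-0.04],0,0],[[0,0,-0.04],0,0],[[0,0,0],0,0]]'
```

```text
time_s: 9.9
position: [0.5633, 0.0342, 0.0265]
tool_rot: [[0.962, -0.0, 0.272], [-0.272, 0.0, 0.962], [-0.0, -1.0, -0.0]]
ft_force: [0.5, -0.5, 0.2]
grip_width: -0.0001
time_s: 10.15
position: [0.5634, 0.0342, 0.0241]
tool_rot: [[0.962, -0.0, 0.272], [-0.272, 0.0, 0.962], [-0.0, -1.0, -0.0]]
ft_force: [-0.0, 0.0, -0.6]
grip_width: -0.0002
```

```bash
python3 - <<'E'
from h import *
im,d=env.get_image("scene");cv2.imwrite("pics/scene6.png",cv2.resize(im[150:270,230:390,::-1],None,fx=5,fy=5,interpolation=2))
P=cloud("scene",d);hsv=cv2.cvtColor(im,cv2.COLOR_RGB2HSV);w=(hsv[...,1]<60)&(hsv[...,2]>110)&(np.hypot(P[...,0]-.563,P[...,1]-.034)<.06)
r=np.hypot(P[...,0]-.5645,P[...,1]-.035)
for a,b in((0,.024),(.031,.0345),(.0375,.041)):
    z=P[...,2][w&(r>a)&(r<b)];print(a,len(z),np.percentile(z,[5,25,50,75,95]).round(4))
E
```

```text
0 293 [0.0532 0.3196 0.3219 0.3232 0.3244]
0.031 252 [0.0462 0.0604 0.24   0.3156 0.323 ]
0.0375 580 [0.0106 0.0329 0.0555 0.2629 0.3192]
```

View pics/scene6.png

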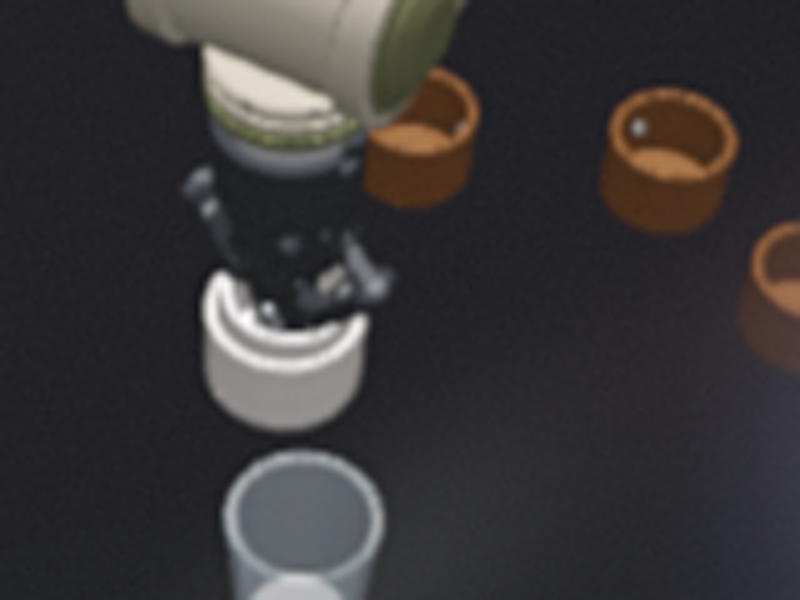

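```bash
python3 -m pendant '[[[0,0,-0.04],0,0],[[0,0,-0.04],0,0],[[0,0,0],0,0]]'; python3 -m pendant '[[[0,0,-0.04],0,0],[[0,0,-0.04],0,0],[[0,0,0],0,0]]'
```

```text
time_s: 10.45
position: [0.5635, 0.0342, 0.0218]
tool_rot: [[0.962, -0.0, 0.272], [-0.272, 0.0, 0.962], [-0.0, -1.0, 0.0]]
ft_force: [-1.4, 0.2, -0.0]
grip_width: -0.0002
time_s: 10.7
position: [0.5633, 0.0342, 0.0193]
tool_rot: [[0.962, -0.0, 0.272], [-0.272, 0.0, 0.962], [-0.0, -1.0, -0.0]]
ft_force: [-0.6, 0.8, -0.5]
grip_width: -0.0003
```

```bash
python3 -m pendant '[[[0,0,-0.04],0,0],[[0,0,-0.04],0,0],[[0,0,0],0,0]]'; python3 -m pendant '[[[0,0,-0.04],0,0],[[0,0,-0.04],0,0],[[0,0,0],0,0]]'
```

```text
time_s: 10.95
position: [0.5633, 0.0342, 0.0169]
tool_rot: [[0.962, -0.0, 0.272], [-0.272, 0.0, 0.962], [-0.0, -1.0, -0.0]]
ft_force: [0.5, 0.4, -0.4]
grip_width: 0.0001
time_s: 11.2
position: [0.5633, 0.0342, 0.0145]
tool_rot: [[0.962, -0.0, 0.272], [-0.272, 0.0, 0.962], [-0.0, -1.0, -0.0]]
ft_force: [-0.2, -0.7, 1.3]
grip_width: 0.0
```

```bash
python3 -m pendant '[[[0,0,0.8],0,0],[[0,0,1],0,0],[[0,0,1],0,0],[[0,0,1],0,0],[[0,0,0.5],0,0],[[0,0,0],0,0]]'; python3 - <<'E'
from h import *
im,d=env.get_image("scene");cv2.imwrite("pics/scene7.png",cv2.resize(im[150:270,230:390,::-1],None,fx=5,fy=5,interpolation=2))
np.save("scene7_d.npy",d)
P=cloud("scene",d)
r=np.hypot(P[...,0]-.5645,P[...,1]-.035);print(P[...,2][(r<.045)&(P[...,2]<.1)].max())
for a,b in((0,.024),(.031,.0345),(.0375,.041)):
    z=P[...,2][(r>a)&(r<b)&(P[...,2]<.1)];print(a,len(z),np.percentile(z,[5,25,50,75,95]).round(4))
E
```

```text
time_s: 11.7
position: [0.5648, 0.0341, 0.1472]
tool_rot: [[0.962, 0.006, 0.272], [-0.272, -0.001, 0.962], [0.006, -1.0, 0.001]]
ft_force: [-0.2, -0.6, 0.2]
grip_width: 0.0
0.06267518745267567
0 49 [0.0118 0.0131 0.0142 0.0154 0.0166]
0.031 289 [0.0146 0.0297 0.0459 0.0556 0.0598]
0.0375 373 [-0.      0.0149  0.0316  0.0467  0.0562]
```

View pics/scene7.png

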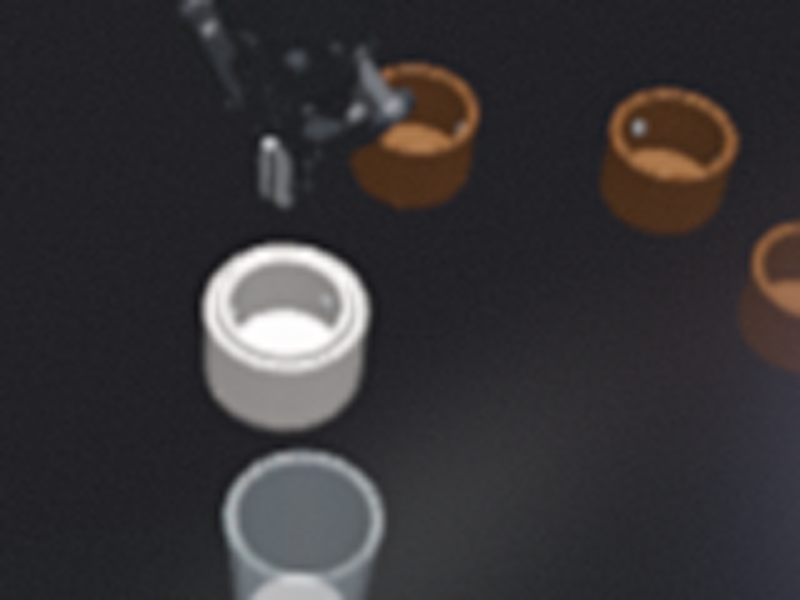

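The dish has moved down, its floor at about 14 mm and so 4–5 mm short of home (rim still slightly proud at crop 285,300), yet the wrist force showed almost nothing. I'll go back down, reading joint torques too before pressing further.

```bash
cat > st.py <<'E'
from rig import env
import numpy as np
s=env.observe();print(round(s["time_s"],2),"z",s["position"][2].round(4),"F",s["ft_force"].round(1),"T",s["wrist_torque"].round(2),"eff",s["joint_efforts"].round(2))
E
python3 st.py; python3 -m pendant '[[[0,0,-0.8],0,0],[[0,0,-1],0,0],[[0,0,-1],0,0],[[0,0,-1],0,0],[[0,0,-0.3],0,0],[[0,0,-0.1],0,0],[[0,0,0],0,0],[[0,0,0],0,0]]'; python3 st.py;  python3 -m pendant '[[[0,0,-0.05],0,0],[[0,0,-0.03],0,0],[[0,0,0],0,0],[[0,0,0],0,0]]'; python3 st.py
```

```text
11.75 z 0.145 F [-0.1  0.5 -0.6] T [-0.02 -0.01 -0.  ] eff [  0.09 -50.21 -22.13   0.     0.23  -0.  ]
time_s: 12.42
position: [0.5641, 0.0341, 0.0188]
tool_rot: [[0.962, 0.002, 0.272], [-0.272, -0.0, 0.962], [0.002, -1.0, 0.0]]
ft_force: [-0.0, 0.1, -0.1]
grip_width: 0.0004
12.42 z 0.0188 F [-0.   0.1 -0.1] T [-0.05  0.03 -0.02] eff [-5.000e-02 -4.931e+01 -1.528e+01 -0.000e+00 -1.000e-02 -0.000e+00]
time_s: 12.75
position: [0.5636, 0.0342, 0.0158]
tool_rot: [[0.962, 0.001, 0.272], [-0.272, -0.0, 0.962], [0.001, -1.0, 0.0]]
ft_force: [0.1, -0.8, -0.2]
grip_width: 0.0001
12.75 z 0.0158 F [ 0.1 -0.8 -0.2] T [ 0.03 -0.03  0.03] eff [ 0.000e+00 -5.085e+01 -1.566e+01 -0.000e+00 -1.000e-02 -0.000e+00]
```

```bash
for i in 1; do :; done; python3 -m pendant '[[[0,0,-0.05],0,0],[[0,0,0],0,0]]' >/dev/null; python3 st.py;  python3 -m pendant '[[[0,0,-0.03],0,0],[[0,0,0],0,0]]'>/dev/null; python3 st.py; python3 -m pendant '[[[0,0,-0.03],0,0],[[0,0,0],0,0]]'>/dev/null; python3 st.py
```

```text
12.92 z 0.0139 F [0.6 0.5 1. ] T [ 0.    0.02 -0.  ] eff [ 1.600e-01 -5.049e+01 -1.548e+01  3.000e-02 -7.000e-02  0.000e+00]
13.08 z 0.0129 F [-0.4 -0.1  0.8] T [-0.    0.07 -0.03] eff [ 4.000e-02 -5.075e+01 -1.541e+01 -1.000e-02  0.000e+00 -1.000e-02]
13.25 z 0.0119 F [0.5 0.3 0.5] T [ 0.03 -0.01  0.06] eff [-9.000e-02 -5.057e+01 -1.536e+01 -6.000e-02 -3.000e-02 -0.000e+00]
```

```bash
python3 -m pendant '[[[0,0,-0.03],0,0],[[0,0,0],0,0]]' >/dev/null; python3 st.py;  python3 -m pendant '[[[0,0,-0.02],0,0],[[0,0,0],0,0]]'>/dev/null; python3 st.py; python3 -m pendant '[[[0,0,-0.02],0,0],[[0,0,0],0,0]]'>/dev/null; python3 st.py
```

```text
13.42 z 0.0109 F [-0.3  0.3 -0.6] T [ 0.01  0.   -0.05] eff [ 1.000e-02 -5.087e+01 -1.544e+01 -0.000e+00 -3.000e-02  0.000e+00]
13.58 z 0.0105 F [-0.5 -0.1  0.8] T [-0.02  0.05 -0.01] eff [ 1.000e-01 -5.028e+01 -1.517e+01  2.000e-02 -3.000e-02 -1.000e-02]
13.75 z 0.0102 F [-1.   0.5  4.2] T [-0.06  0.03 -0.01] eff [-1.400e-01 -4.859e+01 -1.467e+01  3.000e-02 -9.000e-02 -1.000e-02]
```

Floor contact at z = 10.2 mm, exactly the home height, and both wrist force and torques respond. One firmer press to confirm.

```bash
python3 -m pendant '[[[0,0,-0.02],0,0],[[0,0,0],0,0]]' >/dev/null; python3 st.py;  python3 -m pendant '[[[0,0,-0.02],0,0],[[0,0,0],0,0]]'>/dev/null; python3 st.py
```

```text
13.92 z 0.0101 F [-1.9 -0.7  8.4] T [-0.09  0.38 -0.04] eff [-3.200e-01 -4.596e+01 -1.448e+01  8.000e-02 -5.000e-01 -2.000e-02]
14.08 z 0.01 F [-3.6  1.4 15.9] T [-0.13  0.67 -0.08] eff [-5.100e-01 -4.311e+01 -1.425e+01  1.500e-01 -9.700e-01 -3.000e-02]
```

```bash
python3 -m pendant '[[[0,0,-0.02],0,0],[[0,0,0],0,0]]' >/dev/null; python3 st.py; python3 -m pendant '[[[0,0,0.5],0,0],[[0,0,1],0,0],[[0,0,1],0,0],[[0,0,1],0,0],[[0,0,1],0,0],[[0,0,0],0,0]]'>/dev/null; python3 - <<'E'
from h import *
im,d=env.get_image("scene");cv2.imwrite("pics/scene8.png",cv2.resize(im[150:270,230:390,::-1],None,fx=5,fy=5,interpolation=2))
P=cloud("scene",d)
r=np.hypot(P[...,0]-.5645,P[...,1]-.035)
for a,b in((0,.024),):
    z=P[...,2][(r>a)&(r<b)&(P[...,2]<.1)];print(a,len(z),np.percentile(z,[5,25,50,75,95]).round(4))
E
```

```text
14.25 z 0.01 F [-6.2 -0.3 20.7] T [-0.07  1.04 -0.06] eff [-6.100e-01 -4.017e+01 -1.400e+01  1.900e-01 -1.460e+00 -3.000e-02]
0 43 [0.0078 0.0092 0.0102 0.0113 0.0126]
```

View pics/scene8.png

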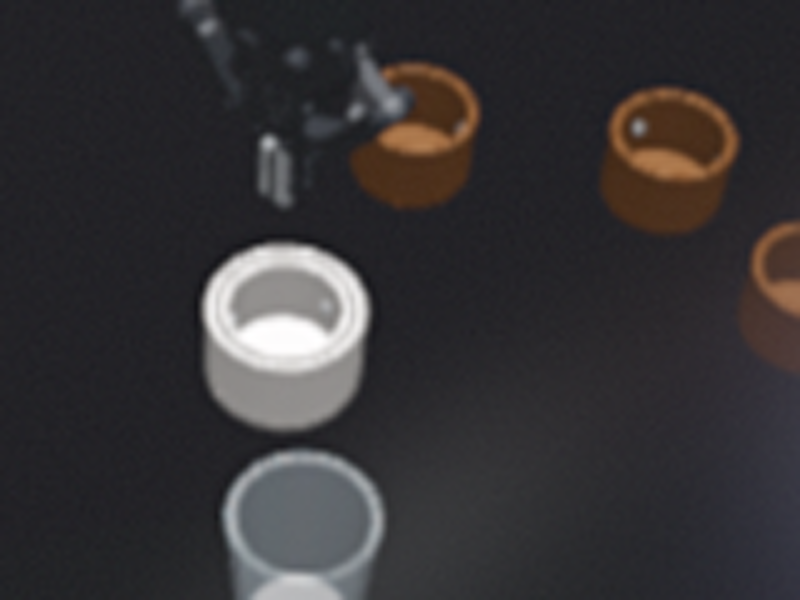

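Rims flush and the floor has dropped from 14 to 10 mm: the middle dish is home. Now the small dish.

```bash
python3 -m pendant '[[[0,-0.6,0],0,1],[[-0.03,-0.95,0],0,1],[[-0.03,-0.95,0],0,1],[[-0.03,-0.95,0],0,1],[[-0.03,-0.95,0],0,1],[[-0.03,-0.95,0],0,1],[[-0.03,-0.95,0],0,1],[[-0.03,-0.95,0],0,1],[[-0.02,-0.95,0],0,1],[[-0.02,-0.95,0],0,1],[[0,-0.2,-0.5],0,1],[[0,0,0],0,1]]'; python3 st.py
```

```text
time_s: 15.8
position: [0.5544, -0.2476, 0.1243]
tool_rot: [[0.961, -0.005, 0.275], [-0.275, 0.003, 0.961], [-0.006, -1.0, 0.002]]
ft_force: [-0.7, -0.8, -0.1]
grip_width: 0.0856
15.8 z 0.1243 F [-0.7 -0.8 -0.1] T [-0.04 -0.01 -0.  ] eff [ -1.5  -55.09 -23.25  -0.08  -0.47  -0.2 ]
```

```bash
python3 -m pendant '[[[0,0,-0.6],0,1],[[0,0,-0.6],0,1],[[0,0,0],0,1],[[0,0,0],0,1]]'; python3 - <<'E'
from h import *
im,d=env.get_image("scene");cv2.imwrite("pics/scene9.png",cv2.resize(im[110:230,130:290,::-1],None,fx=5,fy=5,interpolation=2))
E
```

```text
time_s: 16.13
position: [0.5556, -0.2452, 0.0914]
tool_rot: [[0.962, -0.002, 0.272], [-0.272, 0.002, 0.962], [-0.003, -1.0, 0.001]]
ft_force: [-0.5, -0.2, 0.2]
grip_width: 0.0852
```

View pics/scene9.png

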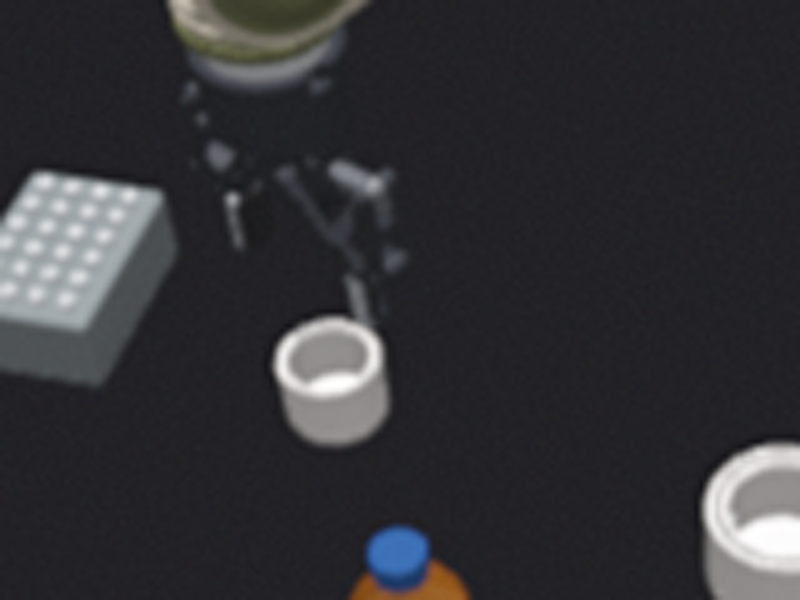

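The jaws straddle the small dish (crop 330,370), clear of the rack. Descend and grip.

```bash
python3 -m pendant '[[[0.01,0,-0.8],0,1],[[0,0,-0.8],0,1],[[0,0,-0.4],0,1],[[0,0,-0.18],0,1],[[0,0,0],0,1],[[0,0,0],0,0.6],[[0,0,0],0,0.6],[[0,0,0],0,0.6],[[0,0,0],0,0.4],[[0,0,0],0,0.4],[[0,0,0],0,0.4],[[0,0,0],0,0.4]]' 40;python3 -m pendant '[[[0,0,0],0,0.4],[[0,0,0],0,0.4]]'
```

```text
time_s: 17.18
position: [0.5569, -0.2467, 0.0286]
tool_rot: [[0.962, 0.002, 0.272], [-0.272, -0.002, 0.962], [0.003, -1.0, -0.001]]
ft_force: [-1.5, 1.1, 6.5]
grip_width: 0.0553
time_s: 17.35
position: [0.5569, -0.2467, 0.0286]
tool_rot: [[0.962, 0.002, 0.272], [-0.272, -0.002, 0.962], [0.003, -1.0, -0.001]]
ft_force: [-0.4, 1.2, 6.1]
grip_width: 0.0553
```

```bash
python3 -m pendant '[[[0,0,0.3],0,0.4],[[0,0,0.6],0,0.4],[[0,0,0.8],0,0.4],[[0,0,0.8],0,0.4],[[0,0,0.8],0,0.4],[[0,0,0],0,0.4],[[0,0,0],0,0.4]]'; python3 - <<'E'
from h import *
im,d=env.get_image("scene");cv2.imwrite("pics/scene10.png",cv2.resize(im[110:230,130:290,::-1],None,fx=5,fy=5,interpolation=2))
E
```

```text
time_s: 17.93
position: [0.5567, -0.2465, 0.1276]
tool_rot: [[0.962, 0.003, 0.272], [-0.272, -0.002, 0.962], [0.003, -1.0, -0.001]]
ft_force: [-0.9, -0.3, -2.0]
grip_width: 0.0546
```

View pics/scene10.png

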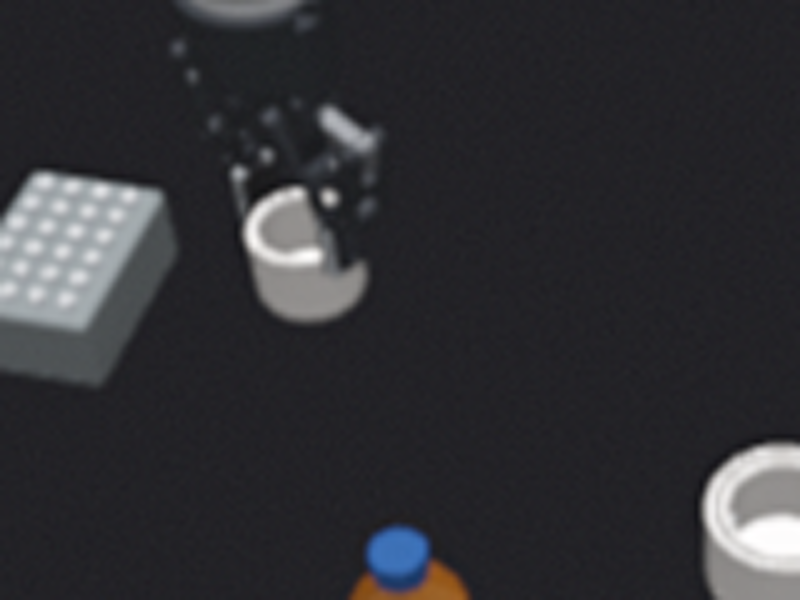

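The dish is held but looks tilted (crop 305,250). Measuring its attitude from the depth.

```bash
python3 - <<'E'
from h import *
im,d=env.get_image("scene");P=cloud("scene",d)
np.save("s11.npy",im);np.save("s11d.npy",d)
hsv=cv2.cvtColor(im,cv2.COLOR_RGB2HSV)
w=(hsv[...,1]<60)&(hsv[...,2]>90)&(np.hypot(P[...,0]-.557,P[...,1]+.247)<.05)&(P[...,2]>.05)&(P[...,2]<.18)
v,u=np.nonzero(w);print(u.min(),u.max(),v.min(),v.max())
for c in range(u.min(),u.max()+1,2):
    col=[(r,*(P[r,c]*1000).astype(int)) for r in range(v.min(),v.max()+1,2) if w[r,c]]
    print(c,col)
cv2.imwrite("pics/s11.png",cv2.resize(im[140:180,170:210,::-1],None,fx=15,fy=15,interpolation=2))
E
```

```text
177 202 141 173
177 [(143, np.int64(560), np.int64(-278), np.int64(174)), (145, np.int64(560), np.int64(-278), np.int64(168))]
179 [(145, np.int64(558), np.int64(-274), np.int64(168)), (153, np.int64(561), np.int64(-278), np.int64(140))]
181 [(151, np.int64(554), np.int64(-275), np.int64(143)), (153, np.int64(559), np.int64(-273), np.int64(141)), (155, np.int64(565), np.int64(-268), np.int64(141)), (157, np.int64(572), np.int64(-264), np.int64(141)), (159, np.int64(581), np.int64(-258), np.int64(143)), (161, np.int64(582), np.int64(-259), np.int64(137)), (163, np.int64(580), np.int64(-262), np.int64(127))]
183 [(141, np.int64(540), np.int64(-273), np.int64(167)), (151, np.int64(550), np.int64(-272), np.int64(141)), (153, np.int64(554), np.int64(-270), np.int64(137)), (155, np.int64(554), np.int64(-272), np.int64(130)), (157, np.int64(555), np.int64(-272), np.int64(124)), (159, np.int64(559), np.int64(-270), np.int64(120)), (161, np.int64(584), np.int64(-250), np.int64(142)), (163, np.int64(583), np.int64(-253), np.int64(133)), (165, np.int64(584), np.int64(-254), np.int64(126)), (167
[... 3791 characters left out ...]
 [(163, np.int64(573), np.int64(-215), np.int64(139)), (165, np.int64(573), np.int64(-216), np.int64(131)), (167, np.int64(570), np.int64(-220), np.int64(120)), (169, np.int64(573), np.int64(-219), np.int64(115)), (171, np.int64(570), np.int64(-223), np.int64(104))]
199 [(165, np.int64(561), np.int64(-219), np.int64(120)), (167, np.int64(562), np.int64(-220), np.int64(113)), (169, np.int64(564), np.int64(-219), np.int64(108)), (171, np.int64(565), np.int64(-220), np.int64(100))]
201 [(163, np.int64(554), np.int64(-217), np.int64(122)), (165, np.int64(555), np.int64(-217), np.int64(115)), (167, np.int64(555), np.int64(-219), np.int64(107)), (169, np.int64(556), np.int64(-219), np.int64(100))]
```

View pics/s11.png

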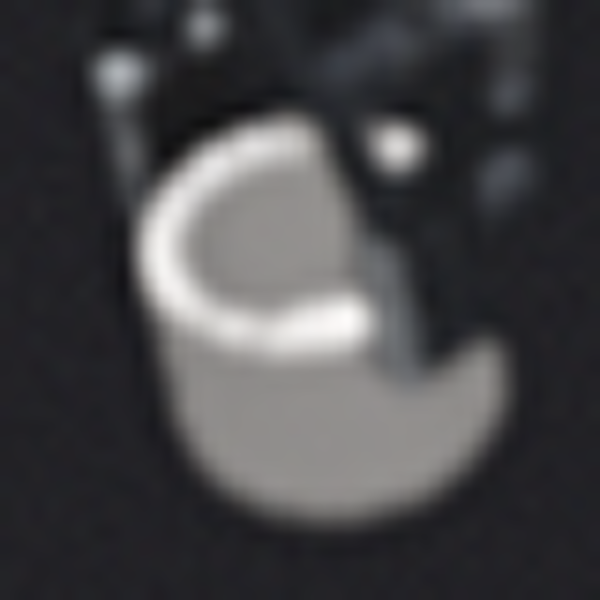

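All rim points stand at 140–144 mm, so the dish is level; the apparent tilt was perspective. With the arm away, I measure the nest from above.

```bash
python3 st.py; python3 - <<'E'
from h import *
im,d=env.get_image("top");np.save("t12.npy",im);np.save("t12d.npy",d)
print(rim("top",im,d,(251,174,291,214),.047,.063),mask_rim("top",im,(251,174,291,214),.055))
P=cloud("top",d)
r=np.hypot(P[...,0]-.5625,P[...,1]-.0342);f=(r<.028)&(P[...,2]<.02);print(f.sum(),P[f].mean(0).round(4),cv2.minEnclosingCircle(P[f][:,:2].astype(np.float32)))
cv2.imwrite("pics/t12.png",cv2.resize(im[164:224,241:301,::-1],None,fx=10,fy=10,interpolation=2))
print(rim("scene",np.load("s11.npy"),np.load("s11d.npy"),(175,140,205,175),.134,.150))
E
```

```text
18.03 z 0.1252 F [-0.2 -0.3 -1.2] T [-0.   -0.01 -0.02] eff [ 6.000e-02 -5.446e+01 -2.187e+01  0.000e+00  1.000e-02  0.000e+00]
(237, array([0.56  , 0.0341]), 0.0829, array([0.0497, 0.0548, 0.0592])) (array([0.5585, 0.0336, 0.0871]), array([0.5588, 0.0331, 0.0825, 0.0846]))
251 [0.5629 0.0342 0.0108] ((0.5626384615898132, 0.03428272157907486), 0.027951642870903015)
(144, array([ 0.5614, -0.244 ]), 0.0779, array([0.1349, 0.1411, 0.1481]))
```

View pics/t12.png

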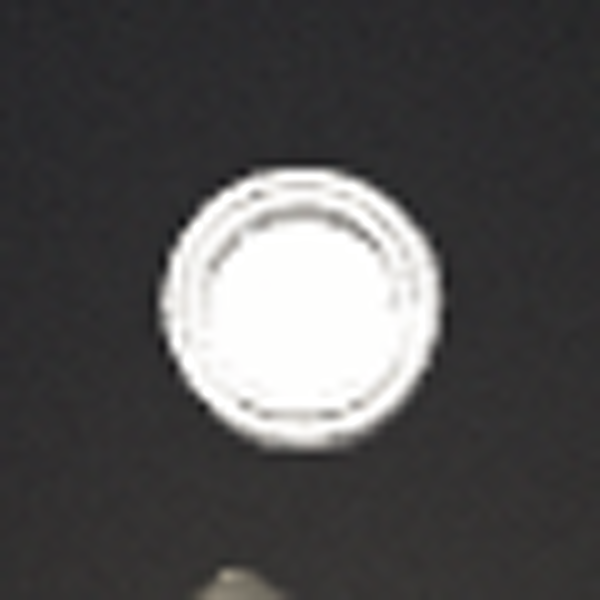

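The nest shifted about 2.4 mm in -x during the press (outline 0.5585 against 0.5609 before), with its centre now near (0.560, 0.034). So the TCP target is about (0.561, 0.034).

```bash
python3 -m pendant '[[[0,0.5,0],0,0.4],[[0.02,0.95,0],0,0.4],[[0.02,0.95,0],0,0.4],[[0.02,0.95,0],0,0.4],[[0.02,0.95,0],0,0.4],[[0.02,0.95,0],0,0.4],[[0.02,0.95,0],0,0.4],[[0.02,0.95,0],0,0.4],[[0.02,0.95,0],0,0.4],[[0,0.95,0],0,0.4],[[0,0.31,0],0,0.4],[[0,0,0],0,0.4]]';python3 -m pendant '[[[0,0,0],0,0.4],[[0,0,0],0,0.4],[[0,0,0],0,0.4]]'; python3 - <<'E'
from h import *
im,d=env.get_image("scene");P=cloud("scene",d)
cv2.imwrite("pics/s13.png",cv2.resize(im[150:270,230:390,::-1],None,fx=5,fy=5,interpolation=2))
for z0,z1 in((.136,.147),(.048,.06)):
    w=(np.hypot(P[...,0]-.562,P[...,1]-.035)<.05)&(P[...,2]>z0)&(P[...,2]<z1)&(im.min(2)>170)
    Q=P[w];A=np.c_[2*Q[:,:2],np.ones(len(Q))];s=np.linalg.lstsq(A,(Q[:,:2]**2).sum(1),rcond=None)[0];print(len(Q),s[:2].round(4),2*np.sqrt(s[2]+s[:2]@s[:2]),np.median(Q[:,2]))
E
```

```text
time_s: 19.08
position: [0.5603, 0.037, 0.1251]
tool_rot: [[0.963, -0.002, 0.269], [-0.269, 0.001, 0.963], [-0.002, -1.0, 0.0]]
ft_force: [0.1, -0.3, -0.8]
grip_width: 0.0551
time_s: 19.33
position: [0.5611, 0.0333, 0.1255]
tool_rot: [[0.962, -0.0, 0.274], [-0.274, -0.0, 0.962], [-0.0, -1.0, -0.0]]
ft_force: [0.7, -0.0, -0.8]
grip_width: 0.0553
87 [0.5625 0.0331] 0.052231225748382994 0.1408675904499607
244 [0.5629 0.0349] 0.07213528847332212 0.05411357107718957
```

View pics/s13.png

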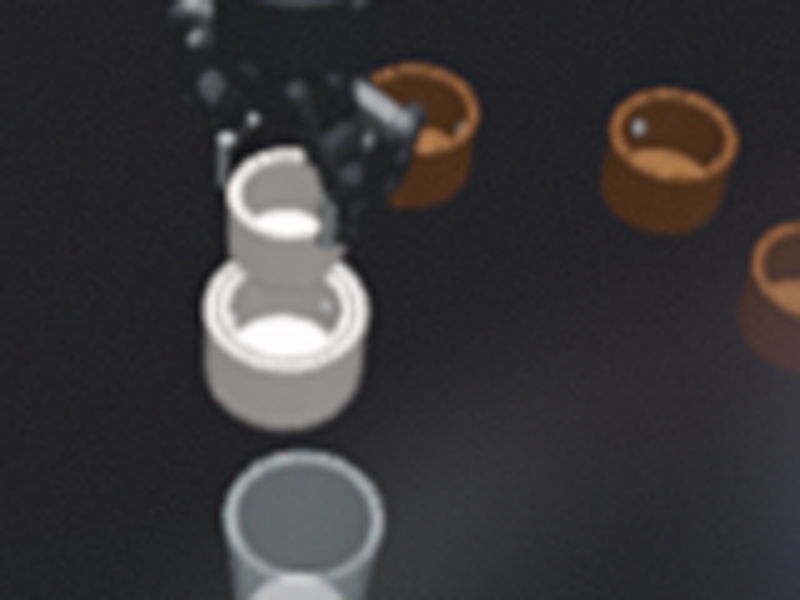

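Aligned within 2 mm; I add 1 mm in y and descend through the mouth.

```bash
python3 -m pendant '[[[0,0.03,-0.5],0,0.4],[[0,0,-0.5],0,0.4],[[0,0,-0.2],0,0.4],[[0,0,-0.1],0,0.4],[[0,0,-0.1],0,0.4],[[0,0,-0.1],0,0.4],[[0,0,0],0,0.4]]' >/dev/null; python3 st.py; python3 -m pendant '[[[0,0,-0.1],0,0.4],[[0,0,-0.1],0,0.4],[[0,0,-0.1],0,0.4],[[0,0,0],0,0.4]]'>/dev/null; python3 st.py
```

```text
19.97 z 0.0807 F [ 0.5 -0.1 -0.9] T [-0.04  0.01 -0.01] eff [ -0.09 -49.36 -18.66  -0.    -0.11  -0.  ]
20.3 z 0.0712 F [-0.9 -0.2 -2.6] T [-0.01  0.04  0.02] eff [-1.000e-02 -4.984e+01 -1.833e+01  0.000e+00 -1.100e-01 -0.000e+00]
```

```bash
python3 -m pendant '[[[0,0,-0.1],0,0.4],[[0,0,-0.1],0,0.4],[[0,0,-0.05],0,0.4],[[0,0,0],0,0.4]]' >/dev/null; python3 st.py; python3 -m pendant '[[[0,0,-0.05],0,0.4],[[0,0,-0.05],0,0.4],[[0,0,0],0,0.4]]'>/dev/null; python3 st.py
```

```text
20.63 z 0.0638 F [-0.5 -0.  -0.6] T [-0.01  0.03 -0.03] eff [  0.   -49.74 -17.84   0.    -0.07  -0.  ]
20.88 z 0.061 F [-0.5 -0.1 -1.1] T [-0.01  0.02  0.  ] eff [ -0.   -49.94 -17.81   0.    -0.06  -0.  ]
```

```bash
for k in a; do python3 -m pendant '[[[0,0,-0.04],0,0.4],[[0,0,0],0,0.4]]' >/dev/null; done; python3 st.py; python3 -m pendant '[[[0,0,-0.04],0,0.4],[[0,0,0],0,0.4]]'>/dev/null; python3 st.py; python3 -m pendant '[[[0,0,-0.04],0,0.4],[[0,0,0],0,0.4]]'>/dev/null; python3 st.py
```

```text
21.05 z 0.0599 F [-0.3 -0.7 -0.8] T [-0.03 -0.    0.01] eff [ 2.000e-02 -4.983e+01 -1.757e+01 -1.000e-02  2.000e-02 -0.000e+00]
21.22 z 0.0589 F [ 0.4 -0.4  0.4] T [-0.02 -0.1  -0.06] eff [ 3.000e-01 -4.925e+01 -1.694e+01  6.000e-02  1.700e-01 -1.000e-02]
21.38 z 0.0578 F [ 0.3 -1.3  3.1] T [-0.24  0.04  0.01] eff [  0.63 -47.94 -16.35   0.2    0.11  -0.  ]
```

Nib contact felt at the expected height. Release, rise, shut the fingers, and look.

```bash
python3 -m pendant '[[[0,0,0],0,0.8],[[0,0,0],0,0.9],[[0,0,0],0,1],[[0,0,0],0,1],[[0,0,0.2],0,1],[[0,0,0.6],0,1],[[0,0,0.8],0,1],[[0,0,0.8],0,0.5],[[0,0,0],0,0],[[0,0,0],0,0],[[0,0,0],0,0],[[0,0,0],0,0]]' 40;python3 -m pendant '[[[0,0,0],0,0],[[0,0,0],0,0],[[0,0,0],0,0],[[0,0,0],0,0]]'; python3 - <<'E'
from h import *
im,d=env.get_image("scene");cv2.imwrite("pics/s14.png",cv2.resize(im[150:270,230:390,::-1],None,fx=5,fy=5,interpolation=2))
P=cloud("scene",d)
for z0,z1 in((.068,.084),(.048,.06)):
    w=(np.hypot(P[...,0]-.562,P[...,1]-.035)<.05)&(P[...,2]>z0)&(P[...,2]<z1)&(im.min(2)>170)
    Q=P[w];A=np.c_[2*Q[:,:2],np.ones(len(Q))];s=np.linalg.lstsq(A,(Q[:,:2]**2).sum(1),rcond=None)[0];print(len(Q),s[:2].round(4),2*np.sqrt(s[2]+s[:2]@s[:2]),np.median(Q[:,2]))
E
```

```text
time_s: 22.38
position: [0.5605, 0.0355, 0.1287]
tool_rot: [[0.962, -0.002, 0.272], [-0.272, 0.0, 0.962], [-0.002, -1.0, -0.0]]
ft_force: [-0.4, 0.1, 0.0]
grip_width: 0.0256
time_s: 22.72
position: [0.561, 0.0354, 0.1293]
tool_rot: [[0.962, -0.001, 0.272], [-0.272, 0.0, 0.962], [-0.001, -1.0, -0.0]]
ft_force: [0.1, 0.5, 1.1]
grip_width: 0.0
126 [0.5622 0.0346] 0.05235790606695046 0.0739309694811052
236 [0.5624 0.0346] 0.07234779366382867 0.05398963250775985
```

View pics/s14.png

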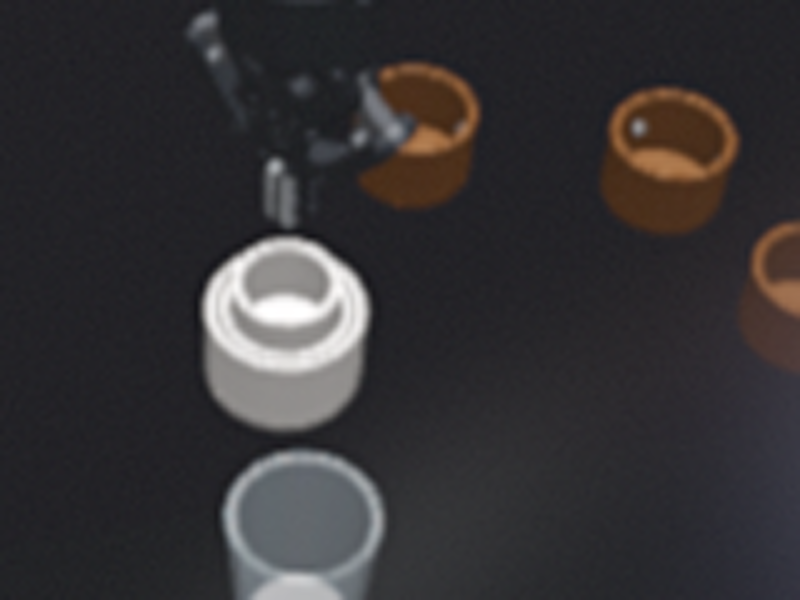

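The small dish is level and centred on the nibs, rim about 20 mm proud. Pressing with the shut fingers.

```bash
python3 -m pendant '[[[0,-0.03,-0.5],0,0],[[0,0,-0.8],0,0],[[0,0,-0.7],0,0],[[0,0,-0.5],0,0],[[0,0,-0.3],0,0],[[0,0,-0.1],0,0],[[0,0,0],0,0],[[0,0,0],0,0]]'>/dev/null; python3 st.py; python3 -m pendant '[[[0,0,-0.06],0,0],[[0,0,-0.06],0,0],[[0,0,0],0,0]]'>/dev/null;python3 st.py;python3 -m pendant '[[[0,0,-0.05],0,0],[[0,0,0],0,0]]'>/dev/null;python3 st.py;python3 -m pendant '[[[0,0,-0.05],0,0],[[0,0,0],0,0]]'>/dev/null;python3 st.py
```

```text
23.43 z 0.0434 F [ 0.1  0.8 -0.2] T [ 0.01 -0.01 -0.02] eff [-4.000e-02 -4.896e+01 -1.642e+01 -0.000e+00 -2.000e-02 -0.000e+00]
23.68 z 0.0392 F [-0.1  0.5  0.4] T [-0.05  0.05 -0.04] eff [ -0.   -50.2  -16.77   0.    -0.07  -0.  ]
23.85 z 0.0375 F [-0.3  0.1 -0.8] T [-0.03  0.05 -0.07] eff [ 1.000e-02 -5.025e+01 -1.666e+01  0.000e+00 -5.000e-02 -0.000e+00]
24.02 z 0.0358 F [-0.4  0.7 -0.4] T [0.   0.05 0.  ] eff [ 1.000e-02 -5.028e+01 -1.658e+01  0.000e+00 -5.000e-02 -0.000e+00]
```

```bash
python3 -m pendant '[[[0,0,-0.04],0,0],[[0,0,0],0,0]]'>/dev/null; python3 st.py; python3 -m pendant '[[[0,0,-0.04],0,0],[[0,0,0],0,0]]'>/dev/null;python3 st.py;python3 -m pendant '[[[0,0,-0.04],0,0],[[0,0,0],0,0]]'>/dev/null;python3 st.py
```

```text
24.18 z 0.0348 F [ 0.7 -0.1  0.6] T [ 0.09 -0.05  0.01] eff [ 1.000e-02 -4.964e+01 -1.598e+01 -3.000e-02  8.000e-02 -0.000e+00]
24.35 z 0.0338 F [ 0.3 -0.4  1.4] T [-0.06 -0.15  0.04] eff [-4.000e-02 -4.914e+01 -1.562e+01 -3.000e-02  1.800e-01 -0.000e+00]
24.52 z 0.0325 F [0.1 1.2 2.1] T [-0.01 -0.01 -0.01] eff [ 8.000e-02 -4.912e+01 -1.614e+01  4.000e-02 -1.500e-01  0.000e+00]
```

Light contact with the nib resistance. Continue at this pace.

```bash
python3 -m pendant '[[[0,0,-0.05],0,0],[[0,0,0],0,0]]'>/dev/null; python3 st.py; python3 -m pendant '[[[0,0,-0.05],0,0],[[0,0,0],0,0]]'>/dev/null;python3 st.py;python3 -m pendant '[[[0,0,-0.05],0,0],[[0,0,0],0,0]]'>/dev/null;python3 st.py;python3 -m pendant '[[[0,0,-0.05],0,0],[[0,0,0],0,0]]'>/dev/null;python3 st.py
```

```text
24.68 z 0.0305 F [-0.4 -0.5  2.1] T [ 0.04  0.02 -0.  ] eff [ 9.000e-02 -5.030e+01 -1.627e+01  3.000e-02 -0.000e+00 -0.000e+00]
24.85 z 0.029 F [-1.3  0.7 -0.5] T [ 0.02 -0.04 -0.  ] eff [-0.000e+00 -5.053e+01 -1.628e+01 -1.000e-02 -3.000e-02 -0.000e+00]
25.02 z 0.0275 F [-0.2  1.2  1.4] T [0.05 0.03 0.03] eff [ 0.000e+00 -5.048e+01 -1.619e+01 -0.000e+00 -3.000e-02 -0.000e+00]
25.18 z 0.0261 F [ 1.1 -0.4 -0.1] T [ 0.01  0.   -0.03] eff [ 1.000e-02 -5.051e+01 -1.614e+01  0.000e+00 -3.000e-02  0.000e+00]
```

```bash
python3 -m pendant '[[[0,0,-0.05],0,0],[[0,0,-0.05],0,0],[[0,0,0],0,0]]'>/dev/null; python3 st.py; python3 -m pendant '[[[0,0,-0.05],0,0],[[0,0,-0.05],0,0],[[0,0,0],0,0]]'>/dev/null;python3 st.py;python3 -m pendant '[[[0,0,-0.05],0,0],[[0,0,0],0,0]]'>/dev/null;python3 st.py;python3 -m pendant '[[[0,0,-0.03],0,0],[[0,0,0],0,0]]'>/dev/null;python3 st.py
```

```text
25.43 z 0.0232 F [-0.7 -0.5  0.2] T [-0.09 -0.02 -0.01] eff [-0.000e+00 -5.070e+01 -1.606e+01 -1.000e-02 -4.000e-02  0.000e+00]
25.68 z 0.0201 F [ 0.2 -0.1 -0.2] T [ 0.03 -0.02  0.03] eff [ 0.000e+00 -5.076e+01 -1.591e+01 -0.000e+00 -4.000e-02  0.000e+00]
25.85 z 0.0186 F [ 0.  -0.1 -0.3] T [-0.01 -0.05  0.06] eff [ 2.000e-02 -5.072e+01 -1.580e+01 -0.000e+00 -4.000e-02  0.000e+00]
26.02 z 0.0179 F [ 1.3  0.1 -0.3] T [ 0.01 -0.01  0.03] eff [ 5.000e-02 -5.052e+01 -1.562e+01  0.000e+00 -1.000e-02  0.000e+00]
```

```bash
python3 -m pendant '[[[0,0,-0.02],0,0],[[0,0,0],0,0]]'>/dev/null; python3 st.py; python3 -m pendant '[[[0,0,-0.02],0,0],[[0,0,0],0,0]]'>/dev/null;python3 st.py
```

```text
26.18 z 0.0173 F [ 0.5 -0.1 -0.3] T [ 0.01  0.05 -0.05] eff [ 3.000e-02 -5.059e+01 -1.564e+01 -1.000e-02 -0.000e+00 -0.000e+00]
26.35 z 0.0167 F [ 0.3 -0.1  1.1] T [ 0.01 -0.01 -0.02] eff [-1.000e-02 -5.070e+01 -1.566e+01 -0.000e+00 -0.000e+00 -0.000e+00]
```

```bash
python3 -m pendant '[[[0,0,-0.02],0,0],[[0,0,0],0,0]]'>/dev/null; python3 st.py; python3 -m pendant '[[[0,0,-0.02],0,0],[[0,0,0],0,0]]'>/dev/null;python3 st.py; python3 -m pendant '[[[0,0,-0.02],0,0],[[0,0,0],0,0]]'>/dev/null;python3 st.py
```

```text
26.52 z 0.0161 F [ 0.1 -0.2  0.4] T [ 0.04  0.05 -0.01] eff [ 2.000e-02 -5.063e+01 -1.558e+01 -0.000e+00 -1.000e-02  0.000e+00]
26.68 z 0.0155 F [-0.4  0.9  0.2] T [-0.03 -0.04  0.01] eff [ 1.000e-02 -5.073e+01 -1.562e+01 -0.000e+00 -0.000e+00  0.000e+00]
26.85 z 0.0151 F [ 0.1 -0.4  2.3] T [0.06 0.08 0.05] eff [-2.000e-02 -4.971e+01 -1.538e+01 -0.000e+00 -1.100e-01 -0.000e+00]
```

Contact at 15.1 mm, the home height (15 mm). A few small firmer steps.

```bash
python3 -m pendant '[[[0,0,-0.02],0,0],[[0,0,0],0,0]]'>/dev/null; python3 st.py; python3 -m pendant '[[[0,0,-0.02],0,0],[[0,0,0],0,0]]'>/dev/null;python3 st.py
```

```text
27.02 z 0.015 F [-2.9 -0.2  7.7] T [ 0.06  0.43 -0.01] eff [-1.700e-01 -4.655e+01 -1.512e+01  4.000e-02 -6.300e-01 -0.000e+00]
27.18 z 0.015 F [-4.5  0.3 13.2] T [ 0.09  0.72 -0.01] eff [ -0.28 -43.66 -14.86   0.08  -1.12  -0.  ]
```

```bash
python3 -m pendant '[[[0,0,-0.02],0,0],[[0,0,0],0,0]]'>/dev/null; python3 st.py; python3 -m pendant '[[[0,0,0.1],0,0],[[0,0,0.8],0,0],[[0,0,1],0,0],[[0,0,1],0,0],[[0,0,1],0,0],[[0,0,1],0,0],[[0,-0.5,1],0,0],[[-0.6,-0.8,0.5],0,0],[[-0.8,-0.8,0],0,0],[[-0.8,-0.8,0],0,0],[[-0.8,-0.8,0],0,0],[[-0.8,-0.8,0],0,0]]';python3 -m pendant '[[[-0.8,-0.8,0],0,0],[[-0.4,-0.8,0],0,0],[[0,-0.8,0],0,0],[[0,0,0],0,0],[[0,0,0],0,0]]';python3 - <<'E'
from h import *
im,d=env.get_image("scene");a=cv2.resize(im[170:270,240:340,::-1],(400,400),interpolation=2)
P=cloud("scene",d)
t,dt=env.get_image("top");b=cv2.resize(t[164:224,241:301,::-1],(400,400),interpolation=2)
cv2.imwrite("pics/s15.png",np.hstack([a,b]))
T=cloud("top",dt);r=np.hypot(T[...,0]-.5605,T[...,1]-.0342)
f=(r<.02);print("floor",np.median(T[f][:,2]),f.sum())
k=np.hypot(P[...,0]-.562,P[...,1]-.035)<.045;print("max z scene",np.percentile(P[k][:,2],[98,100]), "top",np.percentile(T[r<.045][:,2],[90,100]))
for n,Q in(("top rim",T[(r<.045)&(T[...,2]>.05)]),):
    A=np.c_[Q[:,:2],np.ones(len(Q))];print(n,len(Q),np.linalg.lstsq(A,Q[:,2],rcond=None)[0].round(4),cv2.minEnclosingCircle(Q[:,:2].astype(np.float32)))
print(rim("top",t,dt,(235,130,263,164),.087,.103),rim("top",t,dt,(301,132,331,162),.112,.128))
cv2.imwrite("pics/s15full.png",im[:,:,::-1])
E
```

```text
27.35 z 0.015 F [-7.2  0.2 19.8] T [ 0.09  1.18 -0.03] eff [ -0.39 -40.76 -14.6    0.13  -1.6   -0.  ]
time_s: 28.35
position: [0.4457, -0.1012, 0.2051]
tool_rot: [[0.962, -0.0, 0.272], [-0.272, -0.0, 0.962], [-0.0, -1.0, -0.0]]
ft_force: [0.5, -0.4, 0.9]
grip_width: -0.0002
time_s: 28.77
position: [0.4109, -0.1732, 0.2051]
tool_rot: [[0.962, -0.0, 0.274], [-0.274, 0.0, 0.962], [-0.0, -1.0, 0.0]]
ft_force: [-0.6, 0.0, 0.7]
grip_width: -0.0003
floor 0.015165786005824688 124
max z scene [0.05717035 0.05895623] top [0.0577974  0.06243708]
top rim 302 [0.0034 0.0013 0.0535] ((0.5600911974906921, 0.03496108204126358), 0.04181898012757301)
(115, array([0.7037, 0.1023]), 0.0725, array([0.0884, 0.095 , 0.0991])) (70, array([ 0.7097, -0.1038]), 0.028, array([0.1161, 0.1204, 0.124 ]))
```

View pics/s15.png

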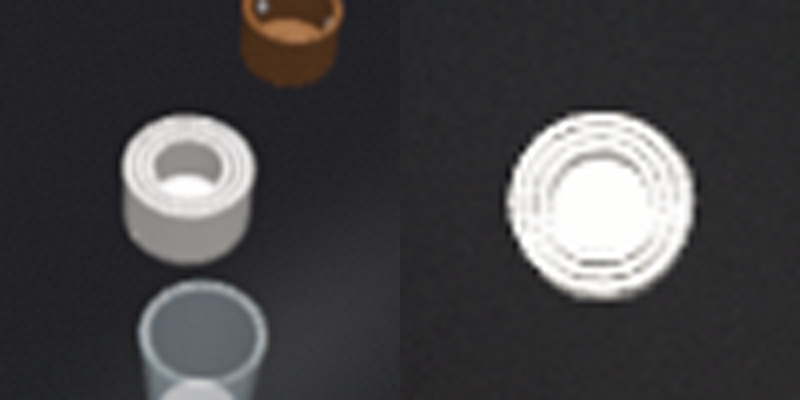

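View pics/s15full.png

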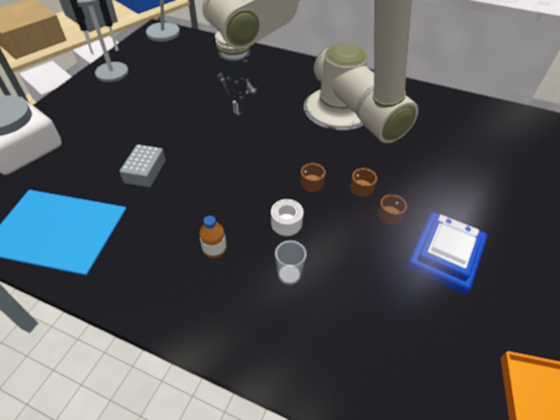

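The nest at scene pixel (287,217) shows three concentric flush rims. Its inner floor is at 15.2 mm, the rim plane is level, the arm is clear, and the beaker and bottle are unmoved. Handing in.

```bash
python3 -c "
from rig import env
print(env.close_job())"
```

```text
the job is handed in; nothing more can be done
None
```

I nested the three white dishes, small in middle in large, and left them standing on the bench. The job was handed in at about 29 s of the 67 s allowed; no verdict was given.

**How it was done:** I set each dish on the nibs, then pressed it home with shut fingers at the centre of its floor. The last push on each read about 20 N.

**Last checks:**
- **Seating:** the fingers stopped on the middle dish's floor at 10.0 mm and on the small dish's floor at 15.0 mm, both the expected home heights. The depth image put the small dish's floor at 15.2 mm.
- **Rims:** they look flush and concentric in both views, with a rim plane tilt of about 0.004 rad.
- **Surroundings:** the beaker and bottle measure within 1 mm of where they started. The arm ended well clear of everything.

**What disagreed:**
- **Nib resistance:** as the dishes passed the nibs the force readings stayed at about 0–4 N, below the 5–15 N given. I relied on floor heights and the firm stop at home instead.
- **Middle dish:** it was about 10 mm down rather than on top of the nibs when I released it. While I was lowering it, the grip offset measured low, so it had gone past the nibs in the grip.
- **Large dish:** it slid about 2.4 mm during the middle-dish press. I re-measured it and corrected for that before placing the small dish.

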